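Clear the setting plate and swing the hand-rest brace home

TASK

Use the scraper block to sweep the four brass offcuts off the metal plate into the black catch tray at its end, keeping the fingers off the brass. Only once the plate is clear, swing the folded hand-rest brace by its red grip across the plate until it clicks fully home in its end detent, and let go. The scraper must end up standing upright on the bench beside the station; leave the red pliers and the wooden ring clamp where they are.

Things in the scene. Friction and masses are not known exactly. Their poses are not given: they have to be found in the camera images.
- plate: Setting station fixed to the bench: aluminium plate, black catch tray at its -y end, blue hinge bracket on its far side. Origin on the bench under the plate, z up. Plate top 30 mm high, x -70 to 70 between dark side rims (10 mm wide, tops 38 mm high), y -100 to 120 mm, no rim at the y ends. Bracket: x 80 to 175, y 36 to 112, 30 mm high.
- tray (a point): Centre of the tray's floor, 8 mm above the bench and 22 mm below the plate's top; axes as the plate's. The tray spans 180 mm in x and 120 mm in y (plate y -100 to -220); open to the plate on its +y side, the other walls 24 mm above the bench, 6 mm thick.
- brace (a joint): Angle (rad) of the hand-rest brace about its upright pin. 0: folded beside the plate, bar pointing along the plate's -y. Grows clockwise seen from above to its stop at 1.571, bar along the plate's -x, bridging the plate. Light friction, stays where left, except that from about 1.27 to 1.46 a spring ball pushes back (about 3 N at the grip); past 1.46 it snaps the bar onto the stop and holds it.
- brace_grip (a point): Middle of the brace's upright red grip, 165 mm from the pin axis, 78 mm above the bench: a round post 18 mm in diameter rising from the bar's top (50 mm) to 95 mm, with a ball end 22 mm across, its top at 107 mm. Can be pinched from above or pushed.
- brace_pivot (a point): Point on the brace's pin axis, 78 mm above the bench, at plate x 115, y 70 mm; axes as the plate's. The steel bar is 24 mm wide, 40 to 50 mm above the bench, and ends 190 mm from the pin; a wooden pad (40 mm wide, top 62 mm high) lies on it 45 to 113 mm from the pin; a 55 mm tail points the other way.
- scraper: Scraper block standing on the bench: pale wood with a black rubber shoe, 92 mm long (its x), 70 mm tall, wood 24 mm thick (its y), shoe 28 mm thick and 18 mm high. Origin at the centre of its underside, z up; 0.10 to 0.20 kg. To be gripped across its thickness from above.
- chip0: Brass bar offcut, 16 x 12 x 12 mm, about 18 g; sits on the plate at the start; origin at the centre of its underside (as it stands at the start)
- chip1: Brass bar offcut, 16 x 12 x 12 mm, about 18 g; sits on the plate at the start; origin at the centre of its underside (as it stands at the start)
- chip2: Brass casting button, an 18 mm tapered disc 9 mm tall with a 6 mm stub to 14 mm, about 18 g; sits on the plate at the start; origin at the centre of its underside (as it stands at the start)
- chip3: Brass casting button, an 18 mm tapered disc 9 mm tall with a 6 mm stub to 14 mm, about 18 g; sits on the plate at the start; origin at the centre of its underside (as it stands at the start)
- pliers: Red-handled pliers lying on the bench, 140 mm long along x, 60 mm wide, 13 mm high; bystander. Origin under the middle.
- ring_clamp: Wooden ring clamp lying on the bench, 140 mm long along x, 30 mm wide, 28 mm high; bystander. Origin under the middle.

How it is judged:
On the way, in this order (a step that is already met when the one before it is completed fails the run):
1. all four brass offcuts lie in the catch tray (x of chip0 in the frame of tray between -0.09 and 0.09 m and y of each of chip0, chip1, chip2, chip3 in the frame of tray above -0.062 m and ((y of chip0 in the frame of tray below 0.048 m and z of chip0 in the frame of tray below 0.04 m) or (y of chip0 in the frame of tray below 0.062 m and z of chip0 in the frame of tray below 0.018 m)) and x of chip1 in the frame of tray between -0.09 and 0.09 m and ((y of chip1 in the frame of tray below 0.048 m and z of chip1 in the frame of tray below 0.04 m) or (y of chip1 in the frame of tray below 0.062 m and z of chip1 in the frame of tray below 0.018 m)) and x of chip2 in the frame of tray between -0.09 and 0.09 m and ((y of chip2 in the frame of tray below 0.048 m and z of chip2 in the frame of tray below 0.04 m) or (y of chip2 in the frame of tray below 0.062 m and z of chip2 in the frame of tray below 0.018 m)) and x of chip3 in the frame of tray between -0.09 and 0.09 m and ((y of chip3 in the frame of tray below 0.048 m and z of chip3 in the frame of tray below 0.04 m) or (y of chip3 in the frame of tray below 0.062 m and z of chip3 in the frame of tray below 0.018 m))), for 0.2 s.
2. the brace is home in its end detent (value of joint brace above 1.52 rad), for 0.2 s.
At the end, for the whole second after the job is handed in: All four offcuts lie inside the catch tray, the brace is at its stop (over 1.52 rad) and stays there by itself, and the scraper stands upright (within 0.15 rad) and still, on the bench itself and not on the plate or tray (underside within 5 mm of the bench) (all of step 1 and value of joint brace above 1.52 rad and height (world z) of scraper between -0.005 and 0.005 m and angle between scraper's own z axis and vertical below 0.15 rad and linear speed of scraper below 0.02 m/s); the robot touches nothing.
It fails at once if the brace is swung out (beyond 0.6 rad) while an offcut is not yet in the tray (value of joint brace above 0.6 rad and not (x of chip0 in the frame of tray between -0.09 and 0.09 m and y of each of chip0, chip1, chip2, chip3 in the frame of tray above -0.062 m and ((y of chip0 in the frame of tray below 0.048 m and z of chip0 in the frame of tray below 0.04 m) or (y of chip0 in the frame of tray below 0.062 m and z of chip0 in the frame of tray below 0.018 m)) and x of chip1 in the frame of tray between -0.09 and 0.09 m and ((y of chip1 in the frame of tray below 0.048 m and z of chip1 in the frame of tray below 0.04 m) or (y of chip1 in the frame of tray below 0.062 m and z of chip1 in the frame of tray below 0.018 m)) and x of chip2 in the frame of tray between -0.09 and 0.09 m and ((y of chip2 in the frame of tray below 0.048 m and z of chip2 in the frame of tray below 0.04 m) or (y of chip2 in the frame of tray below 0.062 m and z of chip2 in the frame of tray below 0.018 m)) and x of chip3 in the frame of tray between -0.09 and 0.09 m and ((y of chip3 in the frame of tray below 0.048 m and z of chip3 in the frame of tray below 0.04 m) or (y of chip3 in the frame of tray below 0.062 m and z of chip3 in the frame of tray below 0.018 m)))).
It fails at once if the fingers touch an offcut (contact force between the fingers and chip0 above 0.5 N or contact force between the fingers and chip1 above 0.5 N or contact force between the fingers and chip2 above 0.5 N or contact force between the fingers and chip3 above 0.5 N).
It fails at once if a bystander is moved more than 30 mm (distance of any of pliers, ring_clamp from where it was at the start of the episode above 0.03 m).
It also fails if it takes over 67 s, if anything falls off the work surface, if the arm or the gripper's body presses on something with over 40 N, if the wrist force passes 120 N, or if a joint passes its speed limit or range.

ROBOT

A 6-joint arm with a two-finger parallel gripper is mounted at the origin on the work surface. World frame = base frame: x ahead of the robot, y to its left, z up, the work surface at z = 0. Lengths are in m, angles in rad, forces in N, time in s.
With the tool pointing down it reaches from about 0.325 to 0.9 m from the base axis. Payload 3.5 kg.
Tool frame: the origin (TCP) lies midway between the tips of the shut fingers; the grasp point (between the pads) lies 19 mm behind it; z points along the fingers, x is the direction in which the jaws open and shut, and the axes are right-handed (so a half turn about z gives the same grasp; the last joint's range is limited). The gripper opens to 85 mm and grips with 20 to 120 N. Pads are 22 mm wide; open, the fingers measure 114 mm over their backs; the gripper's body (76 mm by 85 mm) begins 54 mm behind the grasp point. The pads swing forward as they close: fully open they stand 13 mm farther back than shut.
Start: joints at [-1.324, 0.276, -0.026, 1.268, 0, 1.467], TCP at [0.214, -0.587, 0.204] pointing down, gripper open.
Joint ranges: [-3.12, 3.12], [-0.85, 1.88], [-1.08, 1.24], [-1.95, 2.15], [-1.57, 1.53], [-3.14, 3.14]. Speed limits (rad/s): [2.57, 2.57, 3.14, 3.14, 3.14, 3.14].

INTERFACE

Orientations are given as a unit quaternion [w, x, y, z].
In Python, from workcell import manip gives the robot as it stands.
- The arm moves only by the tool step_arm, never from a script. Its argument "rows" is a list that holds one entry, the list of rows, each a list of 7 numbers: the turn, a rotation vector about the world's x, y, z in rad, then the shift along the world's x, y, z in cm, then the opening, from 0 (shut) to 1 (fully open). A call has 1 to 12 rows; each row shifts and turns the pose as measured when the row begins; what a row does not reach is not made up. A row lasts 1/12 s, in which the tool goes at most 41.7 mm and 7.16 degrees, less where a joint would pass 70% of its speed; a pose out of reach is approached as far as the arm can. A call is refused whole if a number of a shift passes 4.17 or a number of a turn 0.125, either way. A call with a gripper value outside its range is refused whole. The fingers move at their own pace and stop on an object; "squeeze" is the grip in N (left out, the last holds). Time passes only in rows, so rows that do not move let the fingers close. It gives the time, the measured TCP pose, the force and the opening at its end, in the units of the state.
- manip.observe(): the state, without advancing time (a new reading comes with each control period).
- manip.camera(name): name is "scene" or "top" or "wrist"; returns the picture (420x560x3 uint8, blue, green, red); there is no depth.
- manip.camera_model(name): a dict with "K" (3x3 intrinsics, pixels), "world_from_camera" (4x4, takes a point from camera to world coordinates). Camera axes: x right, y up, looking along -z (the intrinsics and any distortion apply to the point x, -y, -z); pixel columns grow to the right and rows downward; lengths in m; the calibration is good to about 2 mm. A picture is of the moment at which its call begins: read the wrist's pose just before it. camera_model takes no time and is no camera call; for the wrist camera it gives the pose at the moment of the call.
- manip.hand_in(): hands the job in, once; it reports no verdict.
The state is a dict: "time_s": time; "joint_positions": joint angles; "joint_vel": joint speeds; "tau": joint torques, N m; "eef_pos": TCP position; "orientation": TCP orientation; "force": force on the tool from outside, world axes, zero at the start; "wrist_torque": the same for the moment, N m; "opening": finger opening in m.
Only numpy, scipy, OpenCV 4.12 (cv2) and the standard library are available. Lean on these libraries where they do the work, as an engineer would, in place of code of your own. Each camera call takes 0.05 s, during which the arm holds its last target. There are 200 camera calls.

## Working session

There is one attempt and no reset: what is moved stays moved. The work goes in short steps, Python scripts to look and compute and a tool call to move; the robot and the scene stay as the last step left them, time stands still between calls to the robot, and variables do not carry over. Pictures are saved under pics/ and viewed, about 8 in all and at most 12, crops included, and the job is handed in when it is done.

Besides the shell and the picture viewer there is one more tool, called in YAML: its name, and indented under it one key for each argument. step_arm: Moves the arm, as the interface text tells. Its arguments: {"type":"object","properties":{"rows":{"type":"array"},"squeeze":{"type":"number"}},"required":["rows"]}

```bash
mkdir -p pics; python3 - <<'E'
from workcell import manip
import cv2,numpy as np
for n in("scene","top"):
    cv2.imwrite(f"pics/{n}0.png",manip.camera(n)); m=manip.camera_model(n); print(n,np.round(m["K"],1).tolist(),np.round(m["world_from_camera"],3).tolist(),[k for k in m])
o=manip.observe();print(o["time_s"],o["eef_pos"],o["orientation"],o["opening"])
E
```

```text
scene [[433.2, 0.0, 287.8], [0.0, 433.2, 214.5], [0.0, 0.0, 1.0]] [[0.742, -0.547, 0.386, 0.861], [0.67, 0.616, -0.414, -0.208], [-0.012, 0.566, 0.824, 0.734], [0.0, 0.0, 0.0, 1.0]] ['K', 'world_from_camera']
top [[390.3, 0.0, 280.1], [0.0, 390.3, 206.0], [0.0, 0.0, 1.0]] [[-0.013, 0.979, -0.202, 0.367], [-1.0, -0.012, 0.006, 0.118], [0.003, 0.202, 0.979, 0.99], [0.0, 0.0, 0.0, 1.0]] ['K', 'world_from_camera']
0.1 [ 0.21399022 -0.58641655  0.2024509 ] [-6.59270012e-04  8.19347645e-01 -5.73296084e-01 -7.76266880e-04] 0.0854225502227991
```

View pics/top0.png

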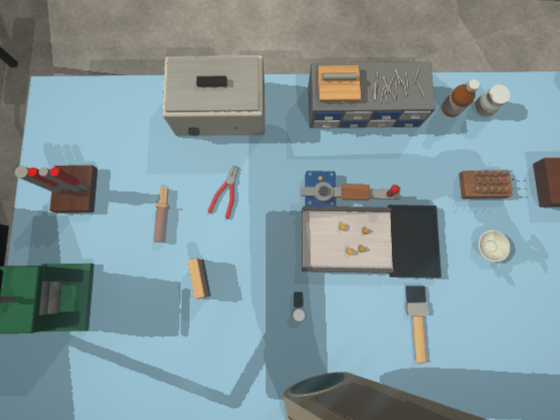

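View pics/scene0.png

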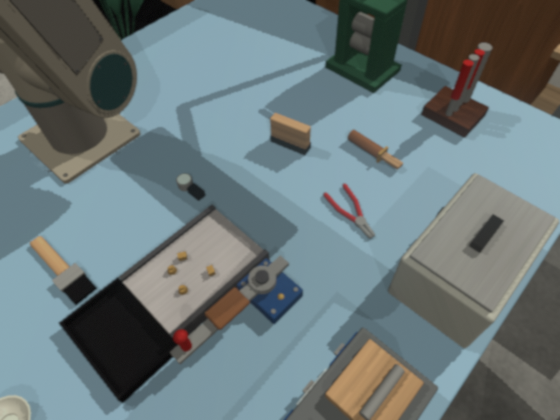

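The top view shows the plate at about (302–393, 207–272), the tray to its right, the scraper at (199, 279) and the brace grip at (394, 190). There are four chips near (343, 227), (365, 231), (350, 252) and (362, 249). I'll enlarge this area to measure it.

```bash
cat > h.py <<'E'
import numpy as np,cv2
from workcell import manip
def ray(n,u,v,z,m=None):
    m=m or manip.camera_model(n);K=m["K"];T=np.array(m["world_from_camera"])
    d=T[:3,:3]@np.array([(u-K[0][2])/K[0][0],-(v-K[1][2])/K[1][1],-1]);o=T[:3,3]
    return o+d*(z-o[2])/d[2]
def proj(n,p,m=None):
    m=m or manip.camera_model(n);K=np.array(m["K"]);T=np.linalg.inv(np.array(m["world_from_camera"]))
    q=T[:3,:3]@np.array(p)+T[:3,3];return K[0,2]+K[0,0]*q[0]/-q[2],K[1,2]+K[1,1]*-q[1]/-q[2]
E
python3 - <<'E'
import cv2,numpy as np
from h import *
a=cv2.imread("pics/top0.png")
c=cv2.resize(a[165:285,295:445],None,fx=5,fy=5,interpolation=cv2.INTER_CUBIC)   # 750x600
cv2.imwrite("pics/c1.png",c)
b=cv2.imread("pics/scene0.png")
c=np.hstack([cv2.resize(a[250:310,175:225],None,fx=8,fy=8,interpolation=cv2.INTER_CUBIC),cv2.resize(b[105:165,262:322],None,fx=6.6667,fy=8,interpolation=cv2.INTER_CUBIC)])
cv2.imwrite("pics/c2.png",c)
E
```

```text
(no output)
```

View pics/c1.png

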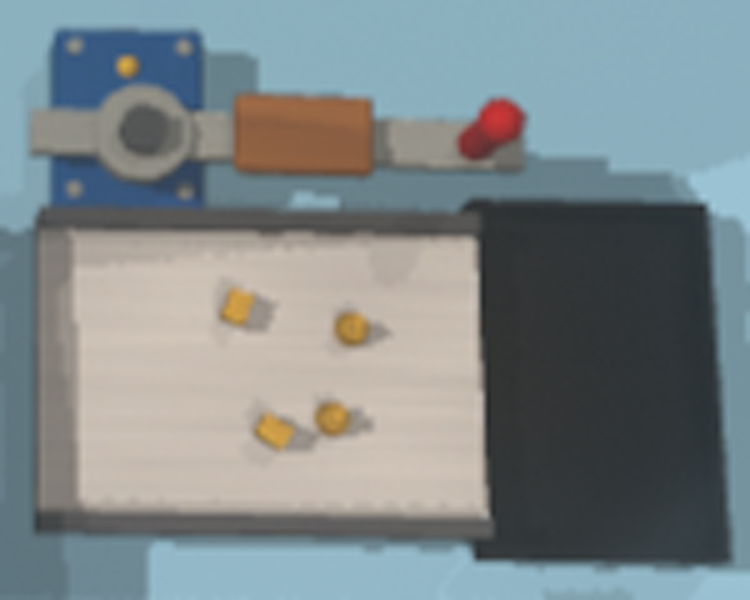

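View pics/c2.png

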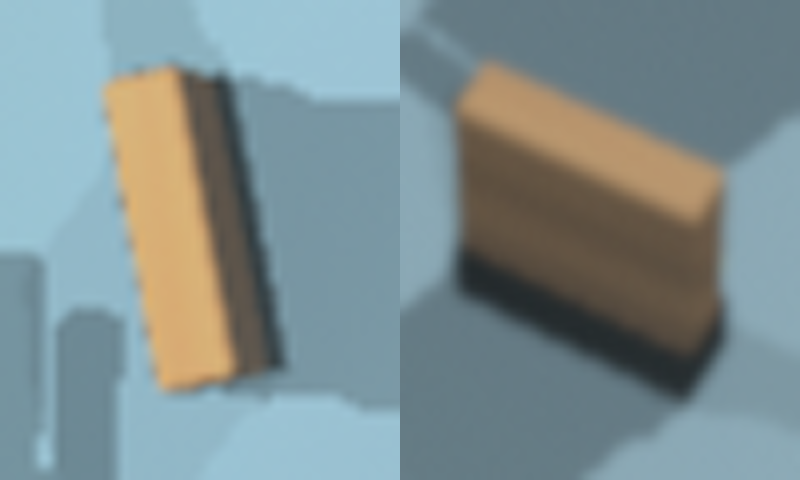

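```bash
python3 - <<'E'
from h import *
from scipy.optimize import least_squares
m=manip.camera_model("top")
f=lambda u,v:(295+u/5-.4,165+v/5-.4)
obs=[((70,-100,30),(475,237)),((-70,-100,30),(488,515)),((80,-100,38),(480,213)),((80,120,38),(40,209)),((-80,120,38),(38,514)),
((80,112,30),(52,207)),((80,36,30),(205,207)),((175,112,30),(53,31)),((175,36,30),(203,32))]
def P(q,p): 
    c,s=np.cos(q[2]),np.sin(q[2]);x,y,z=np.array(p)/1000
    return np.array([q[0]+c*x-s*y,q[1]+s*x+c*y,z])
res=lambda q:np.concatenate([np.subtract(proj("top",P(q,p),m),f(*o)) for p,o in obs])
r=least_squares(res,[.5,-.17,0],loss="soft_l1");q=r.x;print("plate",q.round(4),res(q).reshape(-1,2).round(1).tolist())
def inv(p):
    c,s=np.cos(q[2]),np.sin(q[2]);d=p[:2]-q[:2];return (np.array([c*d[0]+s*d[1],-s*d[0]+c*d[1]])*1000).round(1)
for n,u,v,z in[("c0",238,307,.04),("c1",274,430,.04),("b2",351,327,.04),("b3",332,417,.04),("trayNE",705,205,.024),("traySE",728,560,.024),("end",75,230,.03),("end",80,510,.03),("pin",145,130,.06),("ball",500,122,.096),("barend",523,150,.05)]:
    w=ray("top",*f(u,v),z,m);print(n,w.round(4),inv(w))
g=lambda u,v:(175+u/8-.4,250+v/8-.4)
top=[ray("top",*g(*p),.07,m) for p in[(106,85),(178,66),(235,375),(163,390)]]
gs=lambda u,v:(262+u/6.667-.4,105+v/8-.4)
ts=[ray("scene",*gs(*p),.07) for p in[(458-400,108),(488-400,62),(722-400,180),(695-400,225)]]
for t in(top,ts):
    t=np.array(t);print(t.mean(0).round(4));print(t.round(4).tolist());print([np.linalg.norm(t[i]-t[i-1]).round(4) for i in range(4)])
print("plates corners",[P(q,p).round(3).tolist() for p in[(0,120,30),(0,-100,30),(0,-160,8),(115,70,78),(115,-95,78)]])
# scene check of ball & chips
for p in[(-70,-100,30),(70,120,30),(115,-95,107)]:print(proj("scene",P(q,p)))
E
```

```text
plate [ 0.4806 -0.0608 -0.0289] [[0.2, -0.5], [-0.0, 0.4], [-0.0, -0.2], [-0.3, -0.8], [-0.2, 3.2], [0.3, 0.3], [-0.1, 0.8], [0.2, -0.8], [-0.1, -0.6]]
c0 [ 0.5111 -0.04    0.04  ] [29.9 21.7]
c1 [ 0.4505 -0.0548  0.04  ] [-30.3   5.2]
b2 [ 0.5005 -0.0951  0.04  ] [ 20.9 -33.7]
b3 [ 0.4565 -0.0833  0.04  ] [-23.5 -23.2]
trayNE [ 0.5627 -0.2815  0.024 ] [  88.4 -218.3]
traySE [ 0.3858 -0.2762  0.024 ] [ -88.5 -218. ]
end [0.5526 0.0383 0.03  ] [ 69.1 101.2]
end [0.4138 0.0398 0.03  ] [-69.7  98.7]
pin [0.5964 0.005  0.06  ] [113.8  69.1]
ball [ 0.5894 -0.1586  0.096 ] [111.5 -94.6]
barend [ 0.5864 -0.1831  0.05  ] [ 109.2 -119.2]
[0.3891 0.3097 0.07  ]
[[0.4303, 0.3298, 0.07], [0.4356, 0.3089, 0.07], [0.3472, 0.2899, 0.07], [0.3432, 0.3104, 0.07]]
[np.float64(0.0892), np.float64(0.0215), np.float64(0.0904), np.float64(0.0209)]
[0.3906 0.3088 0.07  ]
[[0.3491, 0.2903, 0.07], [0.3441, 0.3102, 0.07], [0.4324, 0.3266, 0.07], [0.4368, 0.308, 0.07]]
[np.float64(0.0895), np.float64(0.0205), np.float64(0.0898), np.float64(0.0191)]
plates corners [[0.484, 0.059, 0.03], [0.478, -0.161, 0.03], [0.476, -0.221, 0.008], [0.598, 0.006, 0.078], [0.593, -0.159, 0.078]]
(np.float64(122.85673956665599), np.float64(281.4764276529846))
(np.float64(265.2563077185108), np.float64(250.36543525363442))
(np.float64(180.22751633989506), np.float64(334.8042099871738))
```

Plate pose is (0.4806, −0.0608), yaw −0.029, with tray, pin and grip matching their stated sizes to about 2 mm. The scraper is at (0.390, 0.309) with yaw about 0.205, and both cameras agree. Next I move to the scraper, turning +3.0 rad so that joint 6 stays in range.

step_arm:
  rows:
    - [[0, 0, 0.12, 2.3, 3.7, 0.5, 1], [0, 0, 0.12, 2.3, 3.7, 0.5, 1], [0, 0, 0.12, 2.3, 3.7, 0, 1], [0, 0, 0.12, 2.3, 3.7, 0, 1], [0, 0, 0.12, 2.3, 3.7, 0, 1], [0, 0, 0.12, 2.3, 3.7, 0, 1], [0, 0, 0.12, 2.3, 3.7, 0, 1], [0, 0, 0.12, 2.3, 3.7, 0, 1], [0, 0, 0.12, 2.3, 3.7, 0, 1], [0, 0, 0.12, 2.3, 3.7, 0, 1], [0, 0, 0.12, 2.3, 3.7, 0, 1], [0, 0, 0.12, 2.3, 3.7, 0, 1]]
  squeeze: 60

```text
time_s: 1.1
eef_pos: [0.471, -0.1596, 0.206]
orientation: [-0.0, 0.991, 0.133, -0.003]
force: [1.3, -0.4, 0.1]
opening: 0.0854
```

step_arm:
  rows:
    - [[0, 0, 0.12, -0.5, 3.7, 0, 1], [0, 0, 0.12, -0.5, 3.7, 0, 1], [0, 0, 0.12, -0.5, 3.7, 0, 1], [0, 0, 0.12, -0.5, 3.7, 0, 1], [0, 0, 0.12, -0.5, 3.7, 0, 1], [0, 0, 0.12, -0.5, 3.7, 0, 1], [0, 0, 0.12, -0.5, 3.7, 0, 1], [0, 0, 0.12, -0.5, 3.7, 0, 1], [0, 0, 0.12, -0.5, 3.7, 0, 1], [0, 0, 0.12, -0.5, 3.7, 0, 1], [0, 0, 0.12, -0.5, 3.7, 0, 1], [0, 0, 0.12, -0.5, 3.7, 0, 1]]

```text
time_s: 2.1
eef_pos: [0.4059, 0.3054, 0.2021]
orientation: [0.001, 0.634, 0.773, -0.003]
force: [1.0, -0.6, 1.0]
opening: 0.0857
```

step_arm:
  rows:
    - [[0, 0, 0.01, -1.6, 0.35, -2.5, 1], [0, 0, 0, 0, 0, -3, 1], [0, 0, 0, 0, 0, -3, 1], [0, 0, 0, 0, 0, -1.5, 1], [0, 0, 0, 0, 0, 0, 1]]

```text
time_s: 2.52
eef_pos: [0.3875, 0.319, 0.0997]
orientation: [0.001, 0.623, 0.782, 0.0]
force: [-0.3, -0.9, 0.2]
opening: 0.0855
```

```bash
python3 - <<'E'
from h import *
o=manip.observe();print(o["eef_pos"],o["orientation"],o["joint_positions"])
cv2.imwrite("pics/w1.png",np.hstack([manip.camera("wrist")]))
E
```

```text
[0.38749907 0.31903959 0.09967224] [8.16067335e-04 6.22714818e-01 7.82448383e-01 3.40717747e-04] [ 0.56078937  0.14004661 -0.42836813  1.00119776 -0.00131406  0.33440804]
```

View pics/w1.png

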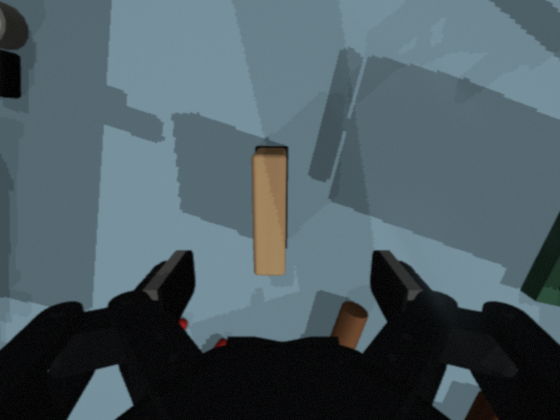

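The wrist view shows the scraper top spanning (255,150)–(286,275), roughly centred between the fingers and nearly parallel to the pads.

```bash
python3 - <<'E'
from h import *
t=np.array([ray("wrist",u,v,.07) for u,v in[(253,153),(286,153),(286,274),(256,275)]]);print(t.round(4),t.mean(0).round(4))
d=(t[0]+t[1]-t[2]-t[3]);print(np.linalg.norm(d)/2,np.arctan2(d[1],d[0]))
E
```

```text
[[0.3454 0.2887 0.07  ]
 [0.3405 0.3102 0.07  ]
 [0.4285 0.3309 0.07  ]
 [0.4344 0.309  0.07  ]] [0.3872 0.3097 0.07  ]
0.09085623482592818 -2.9141436136403582
```

step_arm:
  rows:
    - [[0, 0, 0, 0, -0.9, 0, 1], [0, 0, 0, 0, 0, -2.5, 1], [0, 0, 0, 0, 0, -2.5, 1], [0, 0, 0, 0, 0, -1.3, 1], [0, 0, 0, 0, 0, 0, 1]]

```text
time_s: 2.98
eef_pos: [0.3942, 0.3102, 0.0435]
orientation: [0.004, 0.623, 0.782, 0.006]
force: [0.4, 0.3, -0.2]
opening: 0.0854
```

step_arm:
  rows:
    - [[0, 0, 0, -0.3, 0, -0.5, 1], [0, 0, 0, -0.2, 0, -0.4, 1], [0, 0, 0, 0, 0, 0, 1], [0, 0, 0, 0, 0, 0, 1]]

```text
time_s: 3.32
eef_pos: [0.3926, 0.3106, 0.0388]
orientation: [0.005, 0.624, 0.781, 0.01]
force: [0.3, 0.1, -0.2]
opening: 0.0854
```

```bash
cat >> h.py <<'E'
from scipy.spatial.transform import Rotation as R
def st():
    o=manip.observe();q=o["orientation"];r=R.from_quat([q[1],q[2],q[3],q[0]])
    x=r.apply([1,0,0]);z=r.apply([0,0,1]);print("t",round(o["time_s"],2),"p",np.round(o["eef_pos"],4),"yaw",np.arctan2(x[1],x[0]).round(3),"z",z.round(4),"corr",np.cross(z,[0,0,-1]).round(4),"F",np.round(o["force"],1),"op",round(o["opening"],4),"j",np.round(o["joint_positions"],2))
E
python3 -c "from h import *;st()"
```

```text
t 3.32 p [0.3926 0.3106 0.0388] yaw 1.793 z [ 0.0204  0.0087 -0.9998] corr [-0.0087  0.0204  0.    ] F [ 0.3  0.1 -0.2] op 0.0854 j [ 0.54  0.19 -0.51  0.84 -0.    0.32]
```

step_arm:
  rows:
    - [[-0.009, 0.02, 0, -0.3, 0, -0.6, 1], [0, 0, 0, 0, 0, 0, 1], [0, 0, 0, 0, 0, 0, 1]]

```text
time_s: 3.57
eef_pos: [0.3912, 0.3117, 0.0346]
orientation: [0.001, 0.624, 0.781, 0.001]
force: [0.1, -0.5, 0.3]
opening: 0.0851
```

```bash
python3 -c "from h import *;st()"
```

```text
t 3.57 p [0.3912 0.3117 0.0346] yaw 1.793 z [ 0.0024  0.0012 -1.    ] corr [-0.0012  0.0024  0.    ] F [ 0.1 -0.5  0.3] op 0.0851 j [ 0.54  0.21 -0.5   0.85 -0.    0.32]
```

Well aligned, so I'll close the gripper.

step_arm:
  rows:
    - [[0, 0, 0, 0, -0.15, 0, 0.5], [0, 0, 0, 0, 0, 0, 0.2], [0, 0, 0, 0, 0, 0, 0], [0, 0, 0, 0, 0, 0, 0], [0, 0, 0, 0, 0, 0, 0], [0, 0, 0, 0, 0, 0, 0], [0, 0, 0, 0, 0, 0, 0], [0, 0, 0, 0, 0, 0, 0]]
  squeeze: 60

```text
time_s: 4.23
eef_pos: [0.3919, 0.3106, 0.0352]
orientation: [0.001, 0.624, 0.781, 0.002]
force: [0.4, -0.5, 0.3]
opening: 0.0221
```

```bash
python3 -c "from h import *;st()"
```

```text
t 4.23 p [0.3919 0.3106 0.0352] yaw 1.794 z [ 0.0035  0.0015 -1.    ] corr [-0.0015  0.0035  0.    ] F [ 0.4 -0.5  0.3] op 0.0221 j [ 0.54  0.21 -0.5   0.85 -0.    0.32]
```

step_arm:
  rows:
    - [[0, 0, 0, 0, 0, 2.5, 0], [0, 0, 0, 0, 0, 2.5, 0], [0, 0, -0.025, 1, -3, 2, 0], [0, 0, -0.03, 1, -3.3, 0, 0], [0, 0, -0.03, 1, -3.3, 0, 0], [0, 0, -0.03, 1, -3.3, 0, 0], [0, 0, -0.03, 1, -3.3, 0, 0], [0, 0, -0.03, 1, -3.3, 0, 0], [0, 0, -0.03, 1, -3.3, 0, 0], [0, 0, -0.03, 1, -3.3, 0, 0], [0, 0, 0, 0.5, -2, 0, 0], [0, 0, 0, 0, 0, 0, 0]]

```text
time_s: 5.23
eef_pos: [0.4751, 0.0173, 0.1053]
orientation: [0.0, 0.713, 0.702, 0.0]
force: [-0.3, 1.1, -1.7]
opening: 0.0216
```

```bash
python3 -c "from h import *;st()"
```

```text
t 5.23 p [0.4751 0.0173 0.1053] yaw 1.555 z [ 1.e-03  1.e-04 -1.e+00] corr [-0.0001  0.001   0.    ] F [-0.3  1.1 -1.7] op 0.0216 j [-0.1   0.09 -0.47  1.01  0.   -0.08]
```

step_arm:
  rows:
    - [[0, 0, -0.013, 1.1, -0.3, 0, 0], [0, 0, 0, 0, 0, -1.5, 0], [0, 0, 0, 0, 0, -1.2, 0], [0, 0, 0, 0, 0, -0.5, 0], [0, 0, 0, 0, 0, 0, 0], [0, 0, 0, 0, 0, 0, 0]]

```text
time_s: 5.73
eef_pos: [0.4882, 0.0159, 0.0713]
orientation: [-0.001, 0.718, 0.696, 0.001]
force: [0.3, 0.6, -1.4]
opening: 0.0219
```

```bash
python3 - <<'E'
from h import *
st()
a=manip.camera("top");b=manip.camera("scene")
cv2.imwrite("pics/s1.png",np.hstack([cv2.resize(a[180:300,290:440],None,fx=2.6,fy=2.6,interpolation=cv2.INTER_CUBIC),cv2.resize(b[200:320,110:260],None,fx=2.6,fy=2.6,interpolation=cv2.INTER_CUBIC)]))
E
```

```text
t 5.73 p [0.4882 0.0159 0.0713] yaw 1.54 z [ 6.0e-04  2.4e-03 -1.0e+00] corr [-0.0024  0.0006  0.    ] F [ 0.3  0.6 -1.4] op 0.0219 j [-0.1   0.15 -0.49  0.93  0.   -0.07]
```

View pics/s1.png

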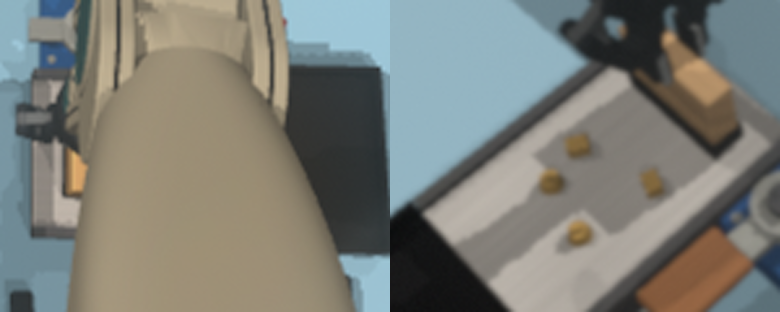

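The scraper stands square across the plate at the +y end, just above the surface, with all four chips ahead of it. Starting the sweep.

step_arm:
  rows:
    - [[0, 0, 0, -0.2, 0, -0.45, 0], [0, 0, 0, 0, 0, 0, 0], [0, 0, 0, -0.05, -1.2, 0, 0], [0, 0, 0, -0.05, -1.2, 0, 0], [0, 0, 0, -0.05, -1.2, 0, 0], [0, 0, 0, -0.05, -1.2, 0, 0], [0, 0, 0, 0, 0, 0, 0]]

```text
time_s: 6.42
eef_pos: [0.4857, -0.0351, 0.0694]
orientation: [0.002, 0.717, 0.697, 0.002]
force: [0.0, 0.2, -0.7]
opening: 0.022
```

```bash
python3 -c "from h import *;st()"
```

```text
t 6.42 p [ 0.4857 -0.0351  0.0694] yaw 1.544 z [ 6.2e-03  1.0e-04 -1.0e+00] corr [-0.0001  0.0062  0.    ] F [ 0.   0.2 -0.7] op 0.022 j [-0.21  0.14 -0.5   0.92  0.   -0.18]
```

step_arm:
  rows:
    - [[0, 0.006, 0, 0, 0, -0.25, 0], [0, 0, 0, 0, 0, 0, 0], [0, 0, 0, -0.1, -1.2, 0, 0], [0, 0, 0, -0.1, -1.2, -0.1, 0], [0, 0, 0, -0.05, -1.2, 0, 0], [0, 0, 0, -0.05, -1.2, 0, 0], [0, 0, 0, 0, 0, 0, 0]]

```text
time_s: 7.0
eef_pos: [0.4828, -0.0843, 0.0661]
orientation: [-0.001, 0.716, 0.698, 0.001]
force: [0.8, 0.0, -1.7]
opening: 0.022
```

```bash
python3 -c "from h import *;st();cv2.imwrite('pics/s2.png',cv2.resize(manip.camera('scene')[190:400,50:300],None,fx=3,fy=2.8))"
```

```text
t 7.0 p [ 0.4828 -0.0843  0.0661] yaw 1.546 z [ 8.0e-04  2.6e-03 -1.0e+00] corr [-0.0026  0.0008  0.    ] F [ 0.8  0.  -1.7] op 0.022 j [-0.31  0.16 -0.49  0.92  0.   -0.28]
```

View pics/s2.png

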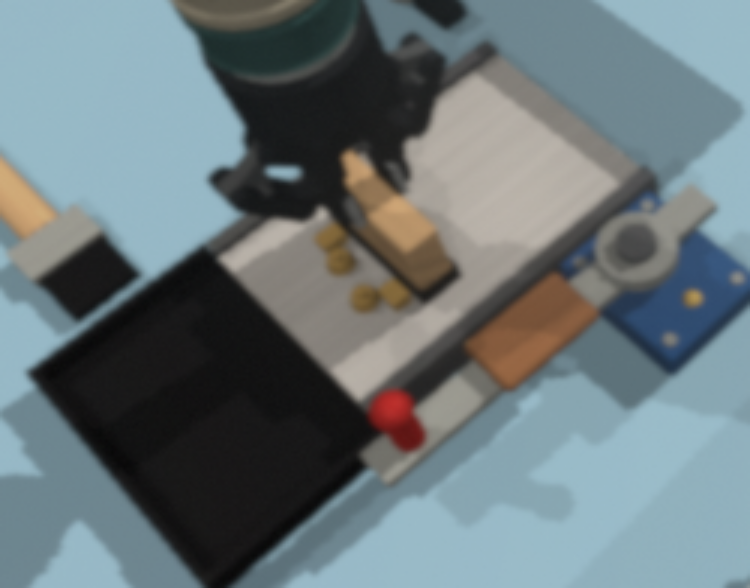

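All four chips are bunched ahead of the shoe and the fingers are well above them. Continuing past the edge.

step_arm:
  rows:
    - [[0, 0, -0.004, -0.1, -1.2, 0.05, 0], [0, 0, 0, -0.05, -1.2, 0, 0], [0, 0, 0, -0.05, -1.2, 0, 0], [0, 0, 0, -0.05, -1.2, 0, 0], [0, 0, 0, -0.05, -1.2, 0, 0], [0, 0, 0, -0.05, -1.2, 0, 0], [0, 0, 0, 0, 0, 0, 0]]

```text
time_s: 7.63
eef_pos: [0.4786, -0.1581, 0.0662]
orientation: [-0.002, 0.716, 0.698, 0.002]
force: [0.1, -0.5, -0.8]
opening: 0.0215
```

```bash
python3 -c "from h import *;st()"
```

```text
t 7.63 p [ 0.4786 -0.1581  0.0662] yaw 1.545 z [ 4.0e-04  6.7e-03 -1.0e+00] corr [-0.0067  0.0004  0.    ] F [ 0.1 -0.5 -0.8] op 0.0215 j [-0.45  0.18 -0.46  0.93  0.01 -0.43]
```

step_arm:
  rows:
    - [[0, 0, 0, -0.05, -1.2, 0.05, 0], [0, 0, 0, 0, -0.6, 0, 0], [0, 0, 0, 0, 0, 0, 0], [0, 0, 0, 0, 0, 2, 0], [0, 0, 0, 0, 1, 3, 0], [0, 0, 0, 0, 3, 3, 0], [0, 0, 0, 0, 3.5, 0, 0], [0, 0, 0, 0, 3.5, 0, 0], [0, 0, 0, 0, 3.5, 0, 0], [0, 0, 0, -0.4, 3.5, 0, 0], [0, 0, 0, -0.4, 3.5, 0, 0], [0, 0, 0, -0.4, 3.5, 0, 0]]

```text
time_s: 8.63
eef_pos: [0.4656, 0.0782, 0.1509]
orientation: [-0.002, 0.722, 0.692, 0.005]
force: [0.8, -0.1, -1.4]
opening: 0.022
```

step_arm:
  rows:
    - [[0, 0, 0, -0.4, 3.5, 0, 0], [0, 0, 0, -0.4, 3, 0, 0], [0, 0, 0, 0, 2, 0, 0], [0, 0, 0, 0, 0, 0, 0], [0, 0, 0, 0, 0, 0, 0]]

```text
time_s: 9.05
eef_pos: [0.4522, 0.1757, 0.151]
orientation: [-0.004, 0.718, 0.696, 0.006]
force: [0.3, -0.7, -1.4]
opening: 0.0218
```

```bash
python3 - <<'E'
from h import *
st()
a=manip.camera("top");b=manip.camera("scene")
g=lambda i:cv2.convertScaleAbs(i,alpha=1.5,beta=25)
cv2.imwrite("pics/s3.png",np.hstack([g(cv2.resize(a[160:290,250:450],None,fx=2,fy=3,interpolation=cv2.INTER_CUBIC)),g(cv2.resize(b[200:395,50:300],None,fx=1.6,fy=2,interpolation=cv2.INTER_CUBIC))]))
E
```

```text
t 9.05 p [0.4522 0.1757 0.151 ] yaw 1.54 z [ 0.0032  0.0145 -0.9999] corr [-0.0145  0.0032  0.    ] F [ 0.3 -0.7 -1.4] op 0.0218 j [ 0.23  0.06 -0.4   1.1   0.01  0.26]
```

View pics/s3.png

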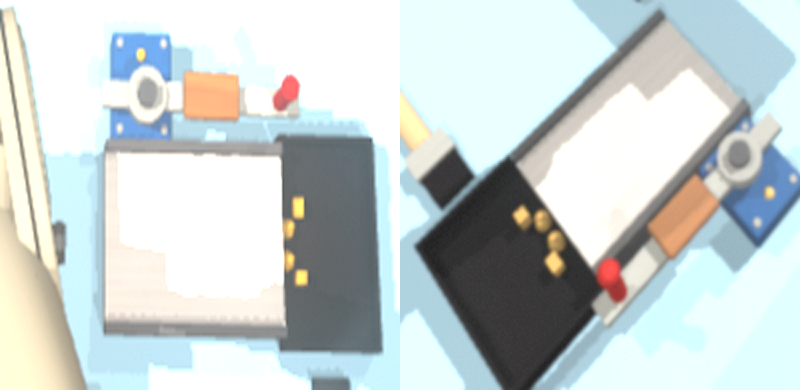

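All four chips lie in the tray against the plate's end, at about (299,208), (288,228), (288,260) and (301,277) in the left pane. The plate is clear. Next I set the scraper down on the empty bench here.

step_arm:
  rows:
    - [[-0.0145, 0.003, 0, 0, 0, -2.5, 0], [0, 0, 0, 0, 0, -2.5, 0], [0, 0, 0, 0, 0, -2.5, 0], [0, 0, 0, 0, 0, -1.5, 0], [0, 0, 0, 0, 0, 0, 0], [0, 0, 0, 0, 0, 0, 0]]

```text
time_s: 9.65
eef_pos: [0.4559, 0.1682, 0.0602]
orientation: [0.003, 0.723, 0.691, 0.002]
force: [-0.1, -0.7, -1.1]
opening: 0.022
```

```bash
python3 -c "from h import *;st()"
```

```text
t 9.65 p [0.4559 0.1682 0.0602] yaw 1.527 z [ 0.006  -0.0014 -1.    ] corr [0.0014 0.006  0.    ] F [-0.1 -0.7 -1.1] op 0.022 j [ 0.22  0.15 -0.51  0.9  -0.    0.27]
```

step_arm:
  rows:
    - [[0.001, 0.006, 0, 0, 0, -1.2, 0], [0, 0, 0, 0, 0, -0.8, 0], [0, 0, 0, 0, 0, 0, 0], [0, 0, 0, 0, 0, 0, 0]]

```text
time_s: 9.98
eef_pos: [0.4589, 0.1667, 0.0412]
orientation: [0.001, 0.724, 0.69, 0.002]
force: [-0.8, 0.2, -2.2]
opening: 0.0215
```

```bash
python3 -c "from h import *;st()"
```

```text
t 9.98 p [0.4589 0.1667 0.0412] yaw 1.523 z [ 4.1e-03  4.0e-04 -1.0e+00] corr [-0.0004  0.0041  0.    ] F [-0.8  0.2 -2.2] op 0.0215 j [ 0.22  0.18 -0.52  0.86 -0.    0.26]
```

step_arm:
  rows:
    - [[0, 0.004, 0, 0, 0, -0.55, 0], [0, 0, 0, 0, 0, 0, 0], [0, 0, 0, 0, 0, -0.1, 0], [0, 0, 0, 0, 0, 0, 0]]

```text
time_s: 10.32
eef_pos: [0.4607, 0.1672, 0.0356]
orientation: [0.001, 0.724, 0.69, 0.001]
force: [-0.3, -0.1, -1.5]
opening: 0.0219
```

```bash
python3 -c "from h import *;st()"
```

```text
t 10.32 p [0.4607 0.1672 0.0356] yaw 1.523 z [ 0.0028  0.0011 -1.    ] corr [-0.0011  0.0028  0.    ] F [-0.3 -0.1 -1.5] op 0.0219 j [ 0.22  0.19 -0.52  0.85  0.    0.26]
```

Within half a millimetre of the standing height, so I release it, lift, and check.

step_arm:
  rows:
    - [[0, 0, 0, 0, 0, 0, 0.4], [0, 0, 0, 0, 0, 0, 1], [0, 0, 0, 0, 0, 0, 1], [0, 0, 0, 0, 0, 0, 1], [0, 0, 0, 0, 0, 0, 1], [0, 0, 0, 0, 0, 3, 1], [0, 0, 0, 0, 0, 3, 1], [0, 0, 0, 0, 0, 4, 1], [0, 0, 0, 0, 0, 4, 1], [0, 0, 0, 0, 0, 0, 1]]

```text
time_s: 11.15
eef_pos: [0.4574, 0.1669, 0.1801]
orientation: [-0.001, 0.724, 0.69, -0.001]
force: [1.0, 0.9, 0.5]
opening: 0.0857
```

```bash
python3 -c "from h import *;st()"
```

```text
t 11.15 p [0.4574 0.1669 0.1801] yaw 1.524 z [-2.1e-03  1.0e-04 -1.0e+00] corr [-0.0001 -0.0021 -0.    ] F [1.  0.9 0.5] op 0.0857 j [ 0.22  0.05 -0.35  1.18  0.    0.26]
```

step_arm:
  rows:
    - [[0, 0, 0.122, 1.1, -2.6, 0, 1], [0, 0, 0.122, 1.1, -2.6, 0, 1], [0, 0, 0.122, 1.1, -2.6, 0, 1], [0, 0, 0.122, 1.1, -2.6, 0, 1], [0, 0, 0.122, 1.1, -2.6, 0, 1], [0, 0, 0.122, 1.1, -2.6, 0, 1], [0, 0, 0.122, 1.1, -2.6, 0, 1], [0, 0, 0.122, 1.1, -2.6, 0, 1], [0, 0, 0.122, 1.1, -2.6, 0, 1], [0, 0, 0.122, 1.1, -2.6, 0, 1], [0, 0, 0.122, 1.1, -2.6, 0, 1], [0, 0, 0.122, 1.1, -2.6, 0, 1]]

```text
time_s: 12.15
eef_pos: [0.5963, -0.1543, 0.1861]
orientation: [0.002, 0.057, 0.998, 0.006]
force: [0.7, -0.1, -0.3]
opening: 0.0854
```

step_arm:
  rows:
    - [[0, 0, 0.06, 0, 0, 0, 1], [0, 0, 0, 0, 0, 0, 1], [0, 0, 0, 0, 0, 0, 1]]

```text
time_s: 12.4
eef_pos: [0.5992, -0.1614, 0.185]
orientation: [0.003, 0.028, 1.0, 0.005]
force: [0.1, 1.2, -0.5]
opening: 0.0852
```

```bash
python3 - <<'E'
from h import *
st()
b=manip.camera("scene");w=manip.camera("wrist")
cv2.imwrite("pics/g1.png",np.hstack([cv2.resize(w,(448,336)),cv2.resize(b[90:290,190:400],(353,336))]))
print(proj("wrist",[.592,-.159,.107]),proj("wrist",[.592,-.159,.05]))
E
```

```text
t 12.4 p [ 0.5992 -0.1614  0.185 ] yaw 3.085 z [ 0.0056  0.0097 -0.9999] corr [-0.0097  0.0056  0.    ] F [ 0.1  1.2 -0.5] op 0.0852 j [-0.37  0.28 -0.07  1.23  0.01 -1.89]
(np.float64(289.98145596544623), np.float64(203.38465702878597)) (np.float64(288.9100175572031), np.float64(188.30356456870132))
```

View pics/g1.png

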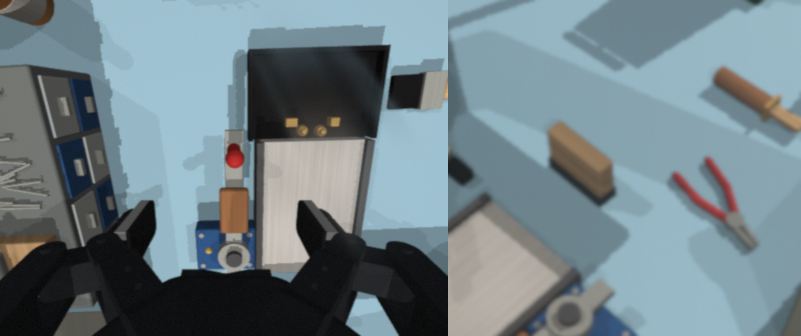

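The scraper is upright on the bench. The buttons and bars are in the tray. In the wrist pane the grip ball is at (234,158), within 2 mm of the model's (0.591, −0.160). Descending onto the post.

step_arm:
  rows:
    - [[-0.01, 0.006, 0.025, -0.8, 0.1, 0, 1], [0, 0, 0, 0, 0, -2.5, 1], [0, 0, 0, 0, 0, -2.5, 1], [0, 0, 0, 0, 0, -1, 1], [0, 0, 0, 0, 0, 0, 1]]

```text
time_s: 12.92
eef_pos: [0.5886, -0.155, 0.1263]
orientation: [0.001, 0.012, 1.0, -0.001]
force: [0.3, -0.2, -0.6]
opening: 0.0856
```

```bash
python3 -c "from h import *;st()"
```

```text
t 12.92 p [ 0.5886 -0.155   0.1263] yaw 3.118 z [ 0.0012 -0.0029 -1.    ] corr [0.0029 0.0012 0.    ] F [ 0.3 -0.2 -0.6] op 0.0856 j [-0.36  0.3  -0.17  1.1  -0.   -1.91]
```

step_arm:
  rows:
    - [[0.003, 0, 0, 0.1, -0.4, -2, 1], [0, 0, 0, 0, 0, -2, 1], [0, 0, 0, 0, 0, -1.5, 1], [0, 0, 0, 0, 0, -0.8, 1], [0, 0, 0, 0, 0, 0, 1]]

```text
time_s: 13.33
eef_pos: [0.5903, -0.1567, 0.0665]
orientation: [0.003, 0.009, 1.0, -0.001]
force: [0.6, 0.0, -0.6]
opening: 0.086
```

```bash
python3 -c "from h import *;st()"
```

```text
t 13.33 p [ 0.5903 -0.1567  0.0665] yaw 3.123 z [ 0.0053 -0.0022 -1.    ] corr [0.0022 0.0053 0.    ] F [ 0.6  0.  -0.6] op 0.086 j [-0.37  0.35 -0.23  0.98 -0.   -1.92]
```

step_arm:
  rows:
    - [[0.002, 0.005, -0.01, 0, -0.3, -0.55, 1], [0, 0, 0, 0, 0, 0, 1], [0, 0, 0, 0, 0, 0, 0.5], [0, 0, 0, 0, 0, 0, 0], [0, 0, 0, 0, 0, 0, 0], [0, 0, 0, 0, 0, 0, 0], [0, 0, 0, 0, 0, 0, 0], [0, 0, 0, 0, 0, 0, 0], [0, 0, 0, 0, 0, 0, 0]]
  squeeze: 40

```text
time_s: 14.08
eef_pos: [0.5924, -0.161, 0.0671]
orientation: [0.002, 0.014, 1.0, -0.002]
force: [1.0, 0.1, -1.4]
opening: 0.019
```

```bash
cat >> h.py <<'E'
def arc():
    # waypoints for grip in 0.1 rad steps from current
    q=(.4806,-.0608,-.0289);c,s=np.cos(q[2]),np.sin(q[2]);pv=np.array([q[0]+c*.115-s*.07,q[1]+s*.115+c*.07])
    o=manip.observe();d=np.array(o["eef_pos"][:2])-pv;th=np.arctan2(-(c*d[0]+s*d[1]),-(-s*d[0]+c*d[1]));rad=np.linalg.norm(d)
    print("theta",th.round(3),"rad",rad.round(4));G=lambda t:pv+.165*np.array([-c*np.sin(t)+s*np.cos(t),-s*np.sin(t)-c*np.cos(t)])
    t=th;p=np.array(o["eef_pos"][:2])
    for i in range(6): t+=.1;n=G(t);print(t.round(2),((n-p)*100).round(2));p=n
E
python3 -c "from h import *;st();arc()"
```

```text
t 14.08 p [ 0.5924 -0.161   0.0671] yaw 3.113 z [ 0.0044 -0.0037 -1.    ] corr [0.0037 0.0044 0.    ] F [ 1.   0.1 -1.4] op 0.019 j [-0.37  0.35 -0.22  0.99 -0.   -1.91]
theta 0.002 rad 0.1669
0.1 [-1.64  0.33]
0.2 [-1.62  0.3 ]
0.3 [-1.58  0.46]
0.4 [-1.53  0.61]
0.5 [-1.46  0.76]
0.6 [-1.38  0.9 ]
```

step_arm:
  rows:
    - [[0, 0, -0.1, -1.65, 0.1, 0, 0], [0, 0, -0.1, -1.62, 0.3, 0, 0], [0, 0, -0.1, -1.58, 0.46, 0, 0], [0, 0, -0.1, -1.53, 0.6, 0, 0], [0, 0, -0.1, -1.46, 0.75, 0, 0], [0, 0, 0, 0, 0, 0, 0]]

```text
time_s: 14.58
eef_pos: [0.5127, -0.1379, 0.067]
orientation: [0.003, 0.271, 0.963, -0.002]
force: [-1.8, 0.0, -1.4]
opening: 0.0188
```

```bash
python3 -c "from h import *;st();arc()"
```

```text
t 14.58 p [ 0.5127 -0.1379  0.067 ] yaw 2.592 z [ 0.0043 -0.006  -1.    ] corr [0.006  0.0043 0.    ] F [-1.8  0.  -1.4] op 0.0188 j [-0.38  0.22 -0.41  0.94 -0.   -1.4 ]
theta 0.505 rad 0.1669
0.6 [-1.28  1.07]
0.7 [-1.28  1.04]
0.8 [-1.17  1.16]
0.9 [-1.05  1.27]
1.0 [-0.91  1.37]
1.1 [-0.77  1.46]
```

Excellent tracking: θ is 0.505 and the grip is firm. Continuing.

step_arm:
  rows:
    - [[0.006, 0.004, -0.1, -1.35, 0.95, 0, 0], [0, 0, -0.1, -1.28, 1.04, 0, 0], [0, 0, -0.1, -1.17, 1.16, 0, 0], [0, 0, -0.1, -1.05, 1.27, 0, 0], [0, 0, -0.1, -0.91, 1.37, 0, 0], [0, 0, -0.1, -0.77, 1.46, 0, 0], [0, 0, 0, 0, 0, 0, 0]]

```text
time_s: 15.17
eef_pos: [0.4461, -0.0624, 0.0671]
orientation: [0.001, 0.552, 0.834, 0.001]
force: [-0.6, 1.0, -0.8]
opening: 0.0187
```

```bash
python3 -c "from h import *;st();arc()"
```

```text
t 15.17 p [ 0.4461 -0.0624  0.0671] yaw 1.972 z [ 3.e-03  9.e-04 -1.e+00] corr [-0.0009  0.003   0.    ] F [-0.6  1.  -0.8] op 0.0187 j [-0.28  0.09 -0.57  0.91  0.   -0.68]
theta 1.118 rad 0.1662
1.22 [-0.5   1.58]
1.32 [-0.45  1.59]
1.42 [-0.28  1.62]
1.52 [-0.12  1.64]
1.62 [0.04 1.65]
1.72 [0.21 1.64]
```

step_arm:
  rows:
    - [[0, 0, -0.1, -0.55, 1.55, 0, 0], [0, 0, -0.1, -0.43, 1.59, 0, 0], [0, 0, -0.1, -0.28, 1.62, 0, 0], [0, 0, -0.1, -0.12, 1.6, 0, 0], [0, 0, -0.03, 0, 0.6, 0, 0], [0, 0, 0, 0, 0, 0, 0], [0, 0, 0, 0, 0, 0, 0]]

```text
time_s: 15.75
eef_pos: [0.432, 0.009, 0.0671]
orientation: [0.001, 0.719, 0.695, -0.0]
force: [-0.6, 1.3, 0.6]
opening: 0.019
```

```bash
python3 -c "from h import *;st();arc()"
```

```text
t 15.75 p [0.432  0.009  0.0671] yaw 1.538 z [ 7.0e-04 -1.8e-03 -1.0e+00] corr [0.0018 0.0007 0.    ] F [-0.6  1.3  0.6] op 0.019 j [-0.13  0.06 -0.6   0.91 -0.   -0.1 ]
theta 1.561 rad 0.1656
1.66 [0.17 1.64]
1.76 [0.28 1.63]
1.86 [0.44 1.59]
1.96 [0.59 1.54]
2.06 [0.75 1.47]
2.16 [0.89 1.39]
```

step_arm:
  rows:
    - [[0, 0, 0, 0, 0.3, 0, 0], [0, 0, 0, 0, 0, 0, 0], [0, 0, 0, 0, 0, 0, 0.4], [0, 0, 0, 0, 0, 0, 1], [0, 0, 0, 0, 0, 0, 1], [0, 0, 0, 0, 0, 0, 1], [0, 0, 0, 0, 0, 0, 1], [0, 0, 0, 0, 0, 3, 1], [0, 0, 0, 0, 0, 4, 1], [0, 0, 0, 0, 0, 4, 1], [0, 0, 0, 0, 0, 2, 1], [0, 0, 0, 0, 0, 0, 1]]

```text
time_s: 16.75
eef_pos: [0.4314, 0.0063, 0.2008]
orientation: [0.003, 0.718, 0.696, -0.004]
force: [0.9, -0.2, 1.1]
opening: 0.0854
```

step_arm:
  rows:
    - [[0, 0, 0, 0, 3.5, 1, 1], [0, 0, 0, 0, 3.5, 0, 1], [0, 0, 0, 0, 3.5, 0, 1], [0, 0, 0, 0, 3.5, 0, 1], [0, 0, 0, 0, 3.5, 0, 1], [0, 0, 0, 0, 3.5, 0, 1], [0, 0, 0, 0, 3.5, 0, 1], [0, 0, 0, 0, 0, 0, 1], [0, 0, 0, 0, 0, 0, 1]]

```text
time_s: 17.5
eef_pos: [0.4325, 0.2599, 0.208]
orientation: [0.006, 0.721, 0.693, -0.002]
force: [0.4, -0.5, 0.4]
opening: 0.0857
```

```bash
python3 - <<'E'
from h import *
st()
a=manip.camera("top");b=manip.camera("scene")
cv2.imwrite("pics/f1.png",cv2.convertScaleAbs(np.hstack([cv2.resize(a[150:290,190:450],(390,350)),cv2.resize(b[90:390,50:400],(410,350))]),alpha=1.2,beta=15))
E
```

```text
t 17.5 p [0.4325 0.2599 0.208 ] yaw 1.531 z [ 0.0045 -0.0112 -0.9999] corr [0.0112 0.0045 0.    ] F [ 0.4 -0.5  0.4] op 0.0857 j [ 0.42  0.06 -0.27  1.24 -0.01  0.46]
```

View pics/f1.png

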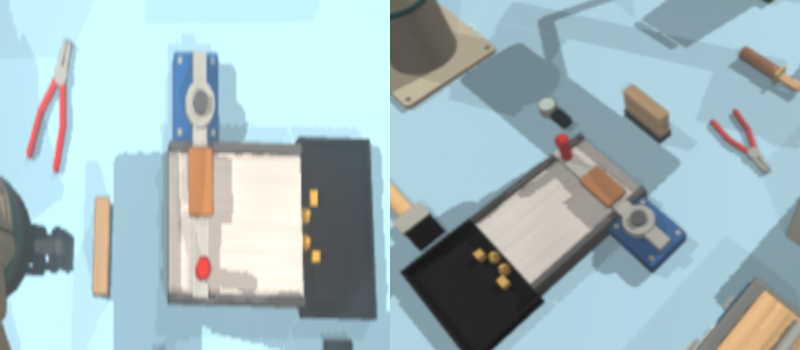

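The brace bridges the plate with its ball at (203,268) in the left pane, the chips are in the tray, the scraper is upright, and the pliers haven't moved. I'll check the brace angle numerically, then hand in.

```bash
python3 - <<'E'
from h import *
a=manip.camera("top").astype(int);b=a[235:270,305:345]
ys,xs=np.nonzero((b[...,2]>110)&(b[...,1]<60)&(b[...,0]<70));u,v=xs.mean()+305,ys.mean()+235
w=ray("top",u,v,.09);q=(.4806,-.0608,-.0289);c,s=np.cos(q[2]),np.sin(q[2]);d=w[:2]-q[:2];p=np.array([c*d[0]+s*d[1]-.115,-s*d[0]+c*d[1]-.07])
th=np.arctan2(-p[0],-p[1]);print(len(xs),u,v,p,th)
if th>1.53: manip.hand_in();print("handed in")
E
```

```text
54 324.96296296296293 256.9074074074074 [-0.1652193   0.00047542] 1.5736738575187599
the job is handed in; nothing more can be done
handed in
```

I handed the job in at about 17.6 s of the 67 s allowed. My last checks showed the task done, but the interface gives no verdict.

- **Sweep:** One pass of the scraper pushed all four offcuts into the catch tray and left the plate clear. The pictures I took during the sweep showed the fingers well above the brass. Both cameras show all four in the tray, with the two buttons lying right against the plate's end.
- **Scraper:** It stands upright on the bench beyond the plate's +y end, at about (0.46, 0.17). I released it about 0.4 mm above its original standing height.
- **Brace:** I swung it home only after the plate was clear, then let go. After release, the top image puts it at 1.574 rad and 165 mm from the pin, which matches the stop at 1.571.
- **Bystanders:** The pliers and the ring clamp look unmoved in the final pictures, though I did not measure them. The arm ended well clear of everything.

None of the checks failed or disagreed. Measurements matched the given sizes to about 2 mm, except for one plate corner I picked 3 px off, which the fit discounted.

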